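# Make up the setting-out kit and the fixing kit

## Task

Make up the two site kits from the loose tools on the bench: the setting-out kit in the blue foam-lined tray gets the yellow tape measure, standing upright, and the black-and-white marker; the fixing kit in the red foam-lined tray gets the red box of screws, the black strip of screwdriver bits, standing upright, and the steel nail punch. Seat each one fully down in the cut-out made for it, either way round. Leave the red carpenter's pencil where it lies: it belongs to neither kit.

Things in the scene. Friction and masses are not known exactly. Their poses are not given: they have to be found in the camera images.
- blue_tray: Setting-out kit tray, fixed: blue shell 142 (x) x 170 (y) x 21 mm, 12 mm lips at the y ends, black foam with blue-floored cut-outs. Origin under its centre, z up; foam top 20 mm, floors of cut-outs and scoop 6 mm above the origin. Cut-outs (x by y, centre x, y, mm): marker 28x150 at (-34, 0), with a finger scoop 68x36 across its middle; tape measure 54x104 at (33, 0).
- red_tray: Fixing kit tray, fixed: red shell 157 (x) x 204 (y) x 21 mm, 12 mm lips at the y ends, black foam. Origin under its centre, z up; foam top 20, floors of cut-outs and scoops 6 mm above the origin. Cut-outs (x by y, centre x, y, mm): punch 24x119 at (-43.5, -32.5), finger scoop 64x62 there; screw box 75x117 at (30, -32.5); bit strip, lying along tray x, 89x28 at (22, 64), scoop 36x64 there.
- tape_measure: Yellow and black tape measure standing upright on its base, 41 (x) x 89 (y) x 70 (z) mm, 0.32 kg. Origin under its centre, z up. Grasp across the 40 mm width (its x); the case reaches from y = -29 to +44 mm, a thin blade stub sticks out at -y.
- marker_mid (a point): Marker pen lying on its side, white barrel and black cap, 135 mm long along its y (cap at -y), 13 to 16 mm thick, 16 g; it can roll. This point is the middle of the pen on its axis, 7 mm above what it lies on. Grasp across the pen.
- screw_box: Closed red cardboard box of screws with a pale label on its side, 62 (x) x 105 (y) x 60 (z) mm, 0.48 kg. Origin under its centre, z up. Grasp across the 62 mm width (its x).
- bit_strip: Black strip holding six upright hex bits with coloured collars, 16 (x) x 75 (y) x 36 (z) mm over the bits, 50 g. Origin under its centre, z up. The strip itself is 14 mm high: grasp it there across its 16 mm width (its x), low down.
- punch_mid (a point): Steel nail punch lying on its side, 105 mm long along its y, tapering to a thin tip at -y, knurled body 10 mm round from y = -18 to +52 mm, 60 g; it can roll. This point is the middle of the length on the axis, 5 mm above what it lies on. Grasp across the knurled body, about y = +15 mm (centre of mass).
- pencil: Flat red carpenter's pencil lying on the bench, 15 (x) x 168 (y) x 8 (z) mm. Belongs to neither kit. Origin under its centre.

How it is judged:
By the outcome, as a careful person would: the job done as asked, in the order asked, and still so for the second after the job is handed in, with the robot touching nothing.
It also fails if it takes over 128 s, if anything falls off the work surface, if the arm or the gripper's body presses on something with over 40 N, if the wrist force passes 120 N, or if a joint passes its speed limit or range.

## Robot

A 6-joint arm with a two-finger parallel gripper is mounted at the origin on the work surface; the furniture and walls round the work are solid. World frame = base frame: x ahead of the robot, y to its left, z up, the work surface at z = 0. Lengths are in m, angles in degrees, forces in N, time in s.
With the tool pointing down it reaches from about 0.375 to 0.825 m from the base axis. Payload 5.5 kg.
Tool frame: the origin (TCP) lies on the front face of the gripper's body, between the roots of the fingers; the fingertips stand 73 mm ahead of it and the grasp point (between the pads) lies 54 mm ahead of it; z points along the fingers, y is the line along which they close (so a half turn about z gives the same grasp; the last joint's range is limited). The gripper opens to 85 mm and grips with 20 to 120 N. Pads are 22 mm wide; open, the fingers measure 114 mm over their backs; the gripper's body (76 mm by 85 mm) begins 54 mm behind the grasp point. The pads swing forward as they close: fully open they stand 13 mm farther back than shut.
Start: joints at [-65.833, 17.962, -2.699, 69.339, 0, 90], TCP at [0.246, -0.547, 0.304] pointing down, gripper open.
Joint ranges: [-152.73, 152.73], [-39.44, 99.34], [-58.76, 71.6], [-118.89, 123.64], [-81.53, 83.1], [-180, 180]. Speed limits (degrees/s): [136.94, 136.94, 172.46, 180, 180, 180].

## Interface

Orientations are given as [roll, pitch, yaw] about the fixed x, y, z axes, in that order (R = Rz(yaw) Ry(pitch) Rx(roll)).
In Python, from cell import ctrl gives the robot as it stands.
- The arm moves only by the tool apply_moves, never from a script. Its arguments are lists of equal length, an entry for each row: "dp": the shift along the tool's x, y, z in cm, a list of three; "rot": the turn, a rotation vector about the tool's x, y, z in units of 6 degrees (1.0 is 6 degrees), a list of three; "gripper": the finger opening in cm, from 0 to 8.54. A call has 1 to 8 rows; each row shifts and turns the commanded pose from where the row before left it, along the tool's axes as they then stand; what a row does not reach is not made up. A row lasts 1/10 s, in which the tool goes at most 50 mm and 8.59 degrees, less where a joint would pass 70% of its speed; a pose out of reach is approached as far as the arm can. A call with a gripper value outside its range is refused whole. The fingers move at their own pace and stop on an object; "force" is the grip in N (left out, the last holds). Time passes only in rows, so rows that do not move let the fingers close. It gives the time, the measured TCP pose, the force, the opening and the grip force at its end, in the units of the state.
- ctrl.read_state(): the state, without advancing time (a new reading comes with each control period).
- ctrl.capture(name): name is "side" or "top" or "wrist"; returns a dict with "img" (400x640x3 uint8, blue, green, red), "mtx" (3x3 intrinsics, pixels), "k1" (the pictures are not rectified: a ray, as slopes to the right and down, at radius r is drawn at 1 + k1 r^2 times it, then the intrinsics apply), "R" (3x3) and "t" (3): a world point X has camera coordinates R X + t; the wrist camera has in their place "T_tool_cam" (4x4, takes a point from camera to tool coordinates, whose origin is the TCP and whose axes are the flange's). Camera axes: x right, y down, z forward; pixel columns grow to the right and rows downward; lengths in m; the calibration is good to about 2 mm. A picture is of the moment at which its call begins: read the wrist's pose just before it. There is no depth.
- ctrl.finish_job(): hands the job in; it is judged then, once.
The state is a dict: "time_s": time; "joint_pos": joint angles; "dq": joint speeds; "joint_torque": joint torques, N m; "position": TCP position; "eef_rot": TCP orientation; "ft_force": force on the tool from outside, world axes, zero at the start; "moment": the same for the moment, N m; "finger_gap": finger opening in m; "finger_force": force on a finger pad.
Only numpy, scipy, OpenCV 4.12 (cv2) and the standard library are available. Lean on these libraries where they do the work, as an engineer would, in place of code of your own. Each camera call takes 0.05 s, during which the arm holds its last target. There are 200 camera calls.

## Working session

There is one attempt and no reset: what is moved stays moved. The work goes in short steps, Python scripts to look and compute and a tool call to move; the robot and the scene stay as the last step left them, time stands still between calls to the robot, and variables do not carry over. Pictures are saved under pics/ and viewed, at most 14 in all, crops included, and the job is handed in when it is done.

Besides the shell and the picture viewer there is one more tool, called in YAML: its name, and indented under it one key for each argument. apply_moves: Moves the arm, as the interface text tells. Its arguments: {"type":"object","properties":{"dp":{"type":"array"},"rot":{"type":"array"},"gripper":{"type":"array"},"force":{"type":"number"}},"required":["dp","rot","gripper"]}

```bash
ls; mkdir -p pics; python3 - <<'E'
from cell import ctrl
import cv2
s=ctrl.read_state();print(s)
for n in("top","side"):
    c=ctrl.capture(n);cv2.imwrite(f"pics/{n}0.png",c["img"]);print(n,c["mtx"],c["k1"],c.get("R"),c.get("t"))
c=ctrl.capture("wrist");print(c["T_tool_cam"],c["mtx"],c["k1"])
E
```

```text
pics
{'time_s': 0.0, 'joint_pos': array([-6.58313926e+01,  1.80055697e+01, -2.75209955e+00,  6.93388949e+01,
       -6.55911529e-04,  9.00017529e+01]), 'dq': array([ 0.09287459,  0.02301567,  0.10154848, -0.03849354,  0.00173131,
        0.03366183]), 'joint_torque': array([-1.41054465e-03, -5.39586103e+01,  3.39751625e+01,  1.90256489e-02,
        3.20307718e-04, -4.99524262e-07]), 'position': array([ 0.24547521, -0.54701572,  0.30303631]), 'eef_rot': array([-1.79903436e+02,  6.58864922e-04,  2.41668556e+01]), 'ft_force': array([ 0.20600811, -0.350096  , -0.46937028]), 'moment': array([-0.00948746,  0.0305245 ,  0.01378027]), 'finger_force': 0.0, 'finger_gap': 0.08564747341193245}
top [[397.02691114   0.         322.23985075]
 [  0.         397.02691114 198.81263019]
 [  0.           0.           1.        ]] 0.0027799337772436814 [[-0.01431791 -0.99974783 -0.01729944]
 [-0.98569649  0.01701798 -0.16766877]
 [ 0.16792089  0.01465133 -0.98569159]] [0.01293917 0.50340896 0.93188757]
side [[431.54831364   0.         315.32219972]
 [  0.         431.54831364 201.5422049 ]
 [  0.           0.           1.        ]] -0.011378532635700518 [[ 0.99760387 -0.06712771  0.01674495]
 [-0.02377861 -0.55996768 -0.82817316]
 [ 0.06496999  0.82579057 -0.56022213]] [-0.50993142  0.04914269  0.9553398 ]
[[-4.29096607e-04 -9.50922392e-01 -3.09429183e-01  7.96134539e-02]
 [ 9.99999801e-01 -2.64905249e-04 -5.72642138e-04 -1.95060566e-03]
 [ 4.62568817e-04 -3.09429367e-01  9.50922317e-01 -7.00509288e-02]
 [ 0.00000000e+00  0.00000000e+00  0.00000000e+00  1.00000000e+00]] [[324.50768482   0.         315.26231029]
 [  0.         324.50768482 199.30493691]
 [  0.           0.           1.        ]] -0.015385615823576143
```

View pics/top0.png

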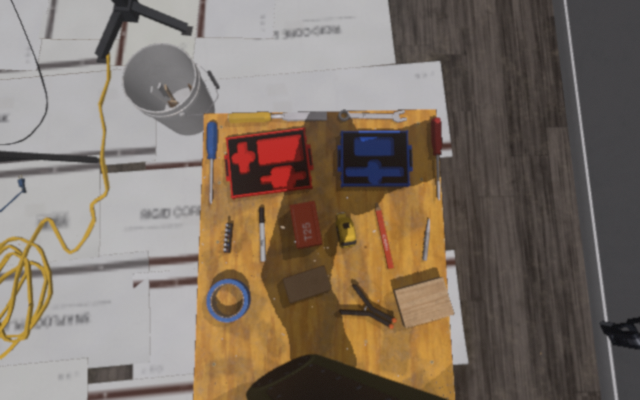

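View pics/side0.png

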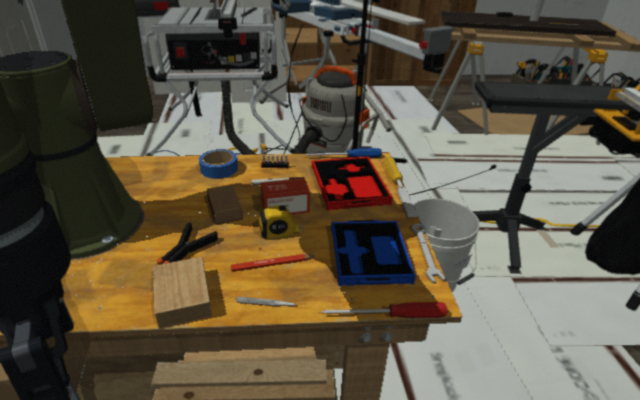

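Top view: bit strip (228,236), marker (262,234), screw box (305,226), tape (346,230), pencil (384,237), punch (427,240); red tray (269,162), blue tray (374,160). The side view shows the same layout. Now an enlarged crop and rough world positions.

```bash
cat > h.py <<'E'
from cell import ctrl
import cv2,numpy as np
from scipy.spatial.transform import Rotation as Ro
np.set_printoptions(precision=4,suppress=True)
def cap(n):
    s=ctrl.read_state();c=ctrl.capture(n)
    if n=="wrist":
        T=np.eye(4);T[:3,:3]=Ro.from_euler("xyz",s["eef_rot"],degrees=True).as_matrix();T[:3,3]=s["position"]
        T=T@c["T_tool_cam"];c["Rw"],c["o"]=T[:3,:3],T[:3,3]
    else: c["Rw"],c["o"]=c["R"].T,-c["R"].T@c["t"]
    return c
def ray(c,uv):
    uv=np.float64(uv).reshape(-1,1,2)
    p=cv2.undistortPoints(uv,c["mtx"],np.array([c["k1"],0,0,0]))[:,0]
    return np.c_[p,np.ones(len(p))]@c["Rw"].T
def plane(c,uv,z):
    d=ray(c,uv);return c["o"]+d*((z-c["o"][2])/d[:,2:])
def proj(c,X):
    X=np.float64(X).reshape(-1,3);r=c["Rw"].T
    return cv2.projectPoints(X,cv2.Rodrigues(r)[0],-r@c["o"],c["mtx"],np.array([c["k1"],0,0,0]))[0][:,0]
def pick(c,lo,hi,roi=None,k=3,amin=60):
    m=cv2.inRange(cv2.cvtColor(c["img"],cv2.COLOR_BGR2HSV),np.array(lo),np.array(hi))
    if roi is not None:
        z=np.zeros_like(m);a,b,w,h=roi;z[b:h,a:w]=m[b:h,a:w];m=z
    m=cv2.morphologyEx(m,cv2.MORPH_CLOSE,np.ones((k,k)))
    return [x for x in sorted(cv2.findContours(m,0,2)[0],key=cv2.contourArea,reverse=True) if cv2.contourArea(x)>amin]
def go(x,y,z,yaw):
    """shift (cm) and turn (units) in tool axes to TCP x,y,z, tool down with yaw of eef_rot"""
    s=ctrl.read_state();R=Ro.from_euler("xyz",s["eef_rot"],degrees=True)
    d=R.inv().apply(np.array([x,y,z])-s["position"])*100
    rv=(R.inv()*Ro.from_euler("xyz",[180,0,yaw],degrees=True)).as_rotvec(degrees=True)/6
    print("dp",d,"rot",rv,"| t",round(s["time_s"],2),s["position"],s["eef_rot"])
E
python3 - <<'E'
from h import *
c=cap("top")
px=dict(strip=(228,236,.014),marker=(262,234,.007),box=(305,226,.06),tape=(346,230,.05),pencil=(384,237,.008),punch=(427,240,.005),red=(269,162,.02),blue=(374,160,.02))
for k,(u,v,z) in px.items(): print(k,plane(c,(u,v),z)[0])
cv2.imwrite("pics/top_c.png",cv2.resize(c["img"][105:285,195:455],None,fx=3,fy=3,interpolation=2))
go(.42,-.10,.36,0)
E
```

```text
strip [0.4183 0.2422 0.014 ]
marker [0.4225 0.1583 0.007 ]
box [0.4356 0.0468 0.06  ]
tape [ 0.4254 -0.0511  0.05  ]
pencil [ 0.4101 -0.1472  0.008 ]
punch [ 0.4012 -0.2543  0.005 ]
red [0.6053 0.1402 0.02  ]
blue [ 0.6055 -0.128   0.02  ]
dp [ 34.2243 -33.6623  -5.6306] rot [-0.01    0.0021  4.0278] | t 0.2 [ 0.2455 -0.5472  0.3033] [-179.9391   -0.0004   24.1666]
```

View pics/top_c.png

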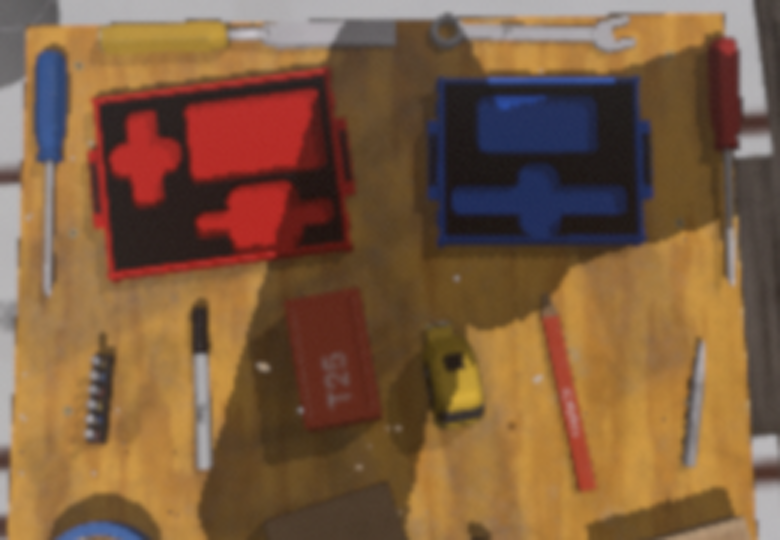

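The crop shows both trays near yaw 0 (red turned a few degrees) and every tool lying roughly along world x. Next I take one wrist overview from the centre.

apply_moves:
  dp:
    - [0,0,-1]
    - [0,0,-1]
    - [0,0,-1]
    - [2.3,-4,-0.4]
    - [2.3,-4,-0.4]
    - [2.3,-4,-0.4]
    - [2.3,-4,-0.4]
    - [2.3,-4,-0.4]
  rot:
    - [0,0,1.34]
    - [0,0,1.34]
    - [0,0,1.34]
    - [0,0,0]
    - [0,0,0]
    - [0,0,0]
    - [0,0,0]
    - [0,0,0]
  gripper: [8.5,8.5,8.5,8.5,8.5,8.5,8.5,8.5]

```text
time_s: 1.0
position: [0.3609, -0.3456, 0.354]
eef_rot: [-180.0, -0.0, 0.0]
ft_force: [1.0, 0.2, -0.4]
finger_gap: 0.0849
finger_force: 0.0
```

apply_moves:
  dp:
    - [2.3,-4,-0.4]
    - [2.3,-4,-0.4]
    - [2.3,-4,-0.4]
    - [2.3,-4,-0.4]
    - [2.3,-4,-0.4]
    - [2.3,-4,-0.4]
    - [2.3,-4,-0.4]
    - [2.3,-4,-0.4]
  rot:
    - [0,0,0]
    - [0,0,0]
    - [0,0,0]
    - [0,0,0]
    - [0,0,0]
    - [0,0,0]
    - [0,0,0]
    - [0,0,0]
  gripper: [8.5,8.5,8.5,8.5,8.5,8.5,8.5,8.5]

```text
time_s: 1.8
position: [0.5448, -0.0253, 0.3861]
eef_rot: [180.0, -0.0, 0.1]
ft_force: [0.4, 0.1, 1.0]
finger_gap: 0.0849
finger_force: 0.0
```

apply_moves:
  dp:
    - [2.2,-2.4,-0.4]
    - [0,0,0]
    - [0,0,0]
  rot:
    - [0,0,0]
    - [0,0,0]
    - [0,0,0]
  gripper: [8.5,8.5,8.5]

```text
time_s: 2.1
position: [0.5662, -0.0026, 0.3894]
eef_rot: [180.0, 0.1, 0.1]
ft_force: [-1.1, -0.7, 0.5]
finger_gap: 0.085
finger_force: 0.0
```

```bash
python3 - <<'E'
from h import *
go(.57,0,.38,0)
c=cap("wrist");cv2.imwrite("pics/w1.png",c["img"])
import pickle;pickle.dump(c,open("w1.pkl","wb"))
E
```

```text
dp [ 0.3787 -0.2638  0.9352] rot [0.0037 0.0102 0.0222] | t 2.1 [ 0.5662 -0.0026  0.3894] [179.9781   0.0613   0.1332]
```

View pics/w1.png

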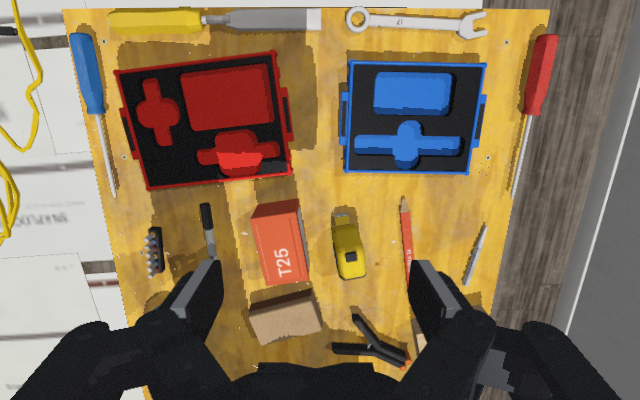

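Wrist view: red tray around (208,120), blue around (415,118), tape (348,244), box (279,244), marker (207,230), strip (154,250), pencil (405,240), punch (475,253). Measure the trays by their foam, and the tape and box by colour.

```bash
python3 - <<'E'
from h import *
import pickle;c=pickle.load(open("w1.pkl","rb"))
v=c["img"].copy()
def rect(pts,z,name):
    P=plane(c,pts,z)[:,:2]*1000
    (cx,cy),(w,h),a=cv2.minAreaRect(P.astype(np.float32))
    print(name,"ctr",cx,cy,"size",w,h,"ang",a)
for n,roi in(("blue",(335,50,495,182)),("red",(110,45,298,192))):
    cs=pick(c,(0,0,0),(179,255,55),roi,3,30)
    print([cv2.contourArea(x) for x in cs][:4])
    k=cs[0];rect(k.reshape(-1,2),.02,n);cv2.drawContours(v,[k],-1,(0,255,0),1)
for n,lo,hi,roi,z in(("tape",(24,110,60),(34,255,255),(325,200,375,285),.07),("box",(0,120,60),(14,255,255),(245,195,315,292),.06)):
    cs=pick(c,lo,hi,roi,3,30);print([cv2.contourArea(x) for x in cs][:4])
    rect(cs[0].reshape(-1,2),z,n);cv2.drawContours(v,cs[:1],-1,(255,0,255),1)
cv2.imwrite("pics/w1m.png",cv2.resize(v[40:300,100:500],None,fx=2,fy=2,interpolation=2))
E
```

```text
[9522.5, 61.0, 45.5]
blue ctr 612.0202026367188 -128.76190185546875 size 161.889892578125 133.48245239257812 ang 89.24248504638672
[14055.0, 86.0, 81.0]
red ctr 606.0737915039062 144.58242797851562 size 148.99966430664062 196.1986846923828 ang 6.44508171081543
[1403.0]
tape ctr 450.1282653808594 -44.95463943481445 size 91.83125305175781 36.74689483642578 ang 11.053918838500977
[3647.5]
box ctr 450.50201416015625 46.22610092163086 size 123.55289459228516 67.6954345703125 ang 8.616966247558594
```

View pics/w1m.png

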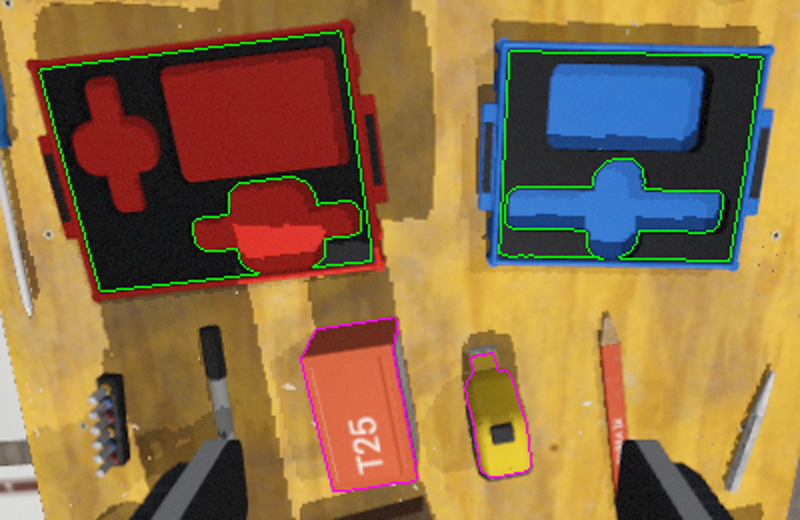

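apply_moves:
  dp:
    - [-2.4,0.9,3.4]
    - [-2.4,0.9,3.4]
    - [-2.4,0.9,3.4]
    - [-2.4,0.9,3.4]
    - [-2,0.6,3.3]
    - [0,0,0]
    - [0,0,0]
    - [0,0,0]
  rot:
    - [0,0,0]
    - [0,0,0]
    - [0,0,0]
    - [0,0,0]
    - [0,0,-0.75]
    - [0,0,-0.75]
    - [0,0,0]
    - [0,0,0]
  gripper: [8.5,8.5,8.5,8.5,8.5,8.5,8.5,8.5]

```text
time_s: 2.95
position: [0.4506, -0.0461, 0.2217]
eef_rot: [180.0, -0.1, 8.9]
ft_force: [0.9, 0.0, 0.8]
finger_gap: 0.085
finger_force: 0.0
```

```bash
python3 - <<'E'
from h import *
c=cap("wrist");go(.45,-.045,.22,9)
import pickle;pickle.dump(c,open("w2.pkl","wb"))
cs=pick(c,(22,90,50),(36,255,255),(150,0,500,330),3,200)
v=c["img"].copy();cv2.drawContours(v,cs[:1],-1,(255,0,255),1)
for z in(.05,.07):
    P=plane(c,cs[0].reshape(-1,2),z)[:,:2]*1000;print(z,cv2.minAreaRect(P.astype(np.float32)))
cv2.imwrite("pics/w2.png",v)
E
```

```text
dp [-0.0903 -0.1006  0.1944] rot [ 0.0062 -0.0214 -0.0168] | t 3.0 [ 0.451  -0.0459  0.2219] [179.963   -0.1285   8.8991]
0.05 ((436.9061584472656, -47.94361877441406), (88.72610473632812, 39.12560272216797), 10.277304649353027)
0.07 ((444.4598388671875, -46.61779022216797), (81.39045715332031, 35.890804290771484), 10.277298927307129)
```

View pics/w2.png

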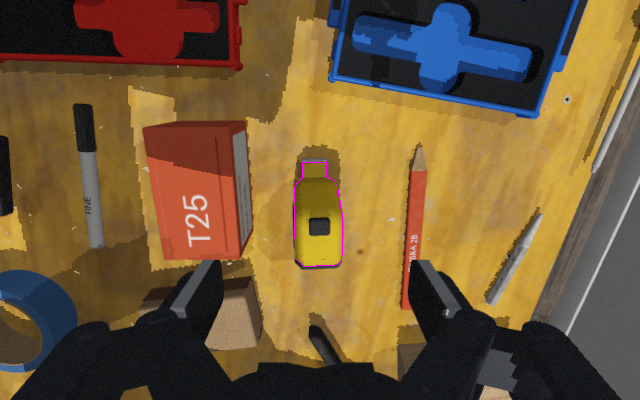

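Tape at (317,215), stub end up at (315,160), near end (321,267); marker (90,175) with the cap at the far end; punch (515,258) with its tip far.

```bash
python3 - <<'E'
from h import *
import pickle;c=pickle.load(open("w2.pkl","rb"))
for z in (.005,.015):print("stub",plane(c,(315,160),z)[0])
for z in (.05,.06,.07):print("near",plane(c,(321,267),z)[0])
for z in (.05,.06,.07):print("sides at v=225",plane(c,(294,225),z)[0],plane(c,(343,225),z)[0])
print("marker ends",plane(c,[(84,104),(97,247)],.007))
print("punch ends",plane(c,[(541,214),(491,303)],.005))
E
```

```text
stub [ 0.473  -0.0403  0.005 ]
stub [ 0.4749 -0.04    0.015 ]
near [ 0.3925 -0.0579  0.05  ]
near [ 0.3981 -0.0569  0.06  ]
near [ 0.4038 -0.0558  0.07  ]
sides at v=225 [ 0.4268 -0.0304  0.05  ] [ 0.4329 -0.0694  0.05  ]
sides at v=225 [ 0.431  -0.0305  0.06  ] [ 0.4368 -0.0678  0.06  ]
sides at v=225 [ 0.4352 -0.0305  0.07  ] [ 0.4408 -0.0663  0.07  ]
marker ends [[0.4911 0.1611 0.007 ]
 [0.3561 0.1569 0.007 ]]
punch ends [[ 0.4549 -0.2605  0.005 ]
 [ 0.3523 -0.245   0.005 ]]
```

apply_moves:
  dp:
    - [-2.4,0.1,2]
    - [0,0,3]
    - [0,0,3]
    - [0,0,2.3]
    - [0,0,2]
    - [0,0,0]
    - [0,0,0]
  rot:
    - [0,0,-0.23]
    - [0,0,0]
    - [0,0,0]
    - [0,0,0]
    - [0,0,0]
    - [0,0,0]
    - [0,0,0]
  gripper: [6,6,6,6,6,6,3]
  force: 40

```text
time_s: 3.7
position: [0.4274, -0.0501, 0.0986]
eef_rot: [180.0, -0.0, 10.4]
ft_force: [-0.5, 0.4, -0.4]
finger_gap: 0.0467
finger_force: 0.0
```

apply_moves:
  dp:
    - [0,0,0]
    - [0,0,0]
    - [0,0,0]
    - [0,0,0]
    - [0,0,0]
  rot:
    - [0,0,0]
    - [0,0,0]
    - [0,0,0]
    - [0,0,0]
    - [0,0,0]
  gripper: [3,3,3,3,3]

```text
time_s: 4.2
position: [0.4279, -0.05, 0.0994]
eef_rot: [180.0, -0.2, 10.4]
ft_force: [-1.4, 0.8, 6.7]
finger_gap: 0.0377
finger_force: 40.6
```

```bash
python3 - <<'E'
from h import *
s=ctrl.read_state();print(s["finger_gap"],s["finger_force"],s["ft_force"])
def tr(cx,cy,yaw,x,y):
    a=np.radians(yaw);return np.array([cx+x*np.cos(a)-y*np.sin(a),cy+x*np.sin(a)+y*np.cos(a)])
for n,x,y in(("tape",.033,0),("marker",-.034,0)): print(n,tr(.612,-.1288,-.76,x,y))
for n,x,y in(("punch",-.0435,-.0325),("box",.03,-.0325),("strip",.022,.064)): print(n,tr(.606,.1446,6.45,x,y))
go(.427,-.05,.22,10.3)
E
```

```text
0.037662683832360926 40.64544026856311 [-1.4008  0.7902  6.7367]
tape [ 0.645  -0.1292]
marker [ 0.578  -0.1283]
punch [0.5664 0.1074]
box [0.6395 0.1157]
strip [0.6207 0.2107]
dp [ -0.0546  -0.0126 -12.0596] rot [ 0.0035 -0.0261  0.0192] | t 4.2 [ 0.4279 -0.05    0.0994] [179.9791  -0.1563  10.4154]
```

apply_moves:
  dp:
    - [0,0,-1]
    - [0,0,-3]
    - [0,0,-4]
    - [0,0,-4]
    - [3.3,2,0]
    - [3.3,2,0]
    - [3.3,2,0]
    - [3.3,2,0]
  rot:
    - [0,0,0]
    - [0,0,0]
    - [0,0,0]
    - [0,0,0]
    - [0,0,0]
    - [0,0,0]
    - [0,0,0]
    - [0,0,0]
  gripper: [3,3,3,3,3,3,3,3]

```text
time_s: 5.0
position: [0.5722, -0.1054, 0.219]
eef_rot: [180.0, -0.0, 10.4]
ft_force: [0.9, -0.2, -3.2]
finger_gap: 0.0379
finger_force: 40.9
```

apply_moves:
  dp:
    - [3.3,2,0]
    - [3.3,2,0]
    - [0,0,0]
    - [0,0,0]
    - [0,0,0]
    - [0,0,0]
    - [0,0,0]
    - [0,0,0]
  rot:
    - [0,0,0]
    - [0,0,0]
    - [0,0,-1.3]
    - [0,0,-1.3]
    - [0,0,-1.3]
    - [0,0,-1.3]
    - [0,0,-1.3]
    - [0,0,-1.3]
  gripper: [3,3,3,3,3,3,3,3]

```text
time_s: 5.8
position: [0.6429, -0.1323, 0.2185]
eef_rot: [-180.0, 0.0, 57.5]
ft_force: [0.2, 0.5, -3.1]
finger_gap: 0.0372
finger_force: 45.8
```

apply_moves:
  dp:
    - [0,0,0]
    - [0,0,0]
    - [0,0,0]
    - [0,0,0]
    - [0,0,0]
    - [0,0,0]
  rot:
    - [0,0,-1.3]
    - [0,0,-1.3]
    - [0,0,-1.3]
    - [0,0,-1.4]
    - [0,0,0]
    - [0,0,0]
  gripper: [3,3,3,3,3,3]

```text
time_s: 6.4
position: [0.643, -0.1322, 0.2183]
eef_rot: [180.0, 0.0, 88.8]
ft_force: [-0.4, 0.5, -3.0]
finger_gap: 0.0372
finger_force: 45.8
```

```bash
python3 - <<'E'
from h import *
go(.645,-.1327,.105,89.24)
c=cap("wrist");v=c["img"]
# expected pocket outline at foam top
P=[(.645+sx*.027,-.1292+sy*.052,.02) for sx,sy in((1,1),(1,-1),(-1,-1),(-1,1))]
cv2.polylines(v,[proj(c,P).astype(np.int32).reshape(-1,1,2)],True,(0,255,0),1)
cv2.imwrite("pics/w3.png",v)
E
```

```text
dp [-0.0443  0.1981 11.3335] rot [ 0.0003  0.0009 -0.0692] | t 6.4 [ 0.643  -0.1322  0.2183] [179.9983   0.0051  88.8248]
```

View pics/w3.png

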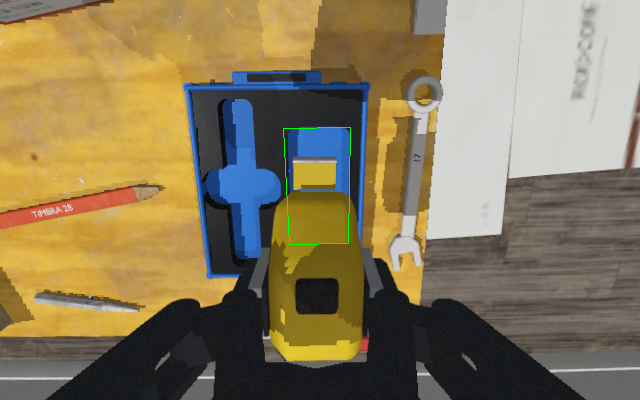

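apply_moves:
  dp:
    - [0,0.2,3]
    - [0,0,3]
    - [0,0,2]
    - [0,0,1]
    - [0,0,0.8]
    - [0,0,0.7]
    - [0,0,0.5]
    - [0,0,0]
  rot:
    - [0,0,-0.07]
    - [0,0,0]
    - [0,0,0]
    - [0,0,0]
    - [0,0,0]
    - [0,0,0]
    - [0,0,0]
    - [0,0,0]
  gripper: [3,3,3,3,3,3,3,3]

```text
time_s: 7.25
position: [0.6451, -0.1322, 0.1078]
eef_rot: [-180.0, -0.0, 89.4]
ft_force: [-0.1, 0.8, -2.9]
finger_gap: 0.0373
finger_force: 45.7
```

apply_moves:
  dp:
    - [0,0,0.2]
    - [0,0,0]
  rot:
    - [0,0,0]
    - [0,0,0]
  gripper: [3,3]

```text
time_s: 7.45
position: [0.6454, -0.1323, 0.1063]
eef_rot: [180.0, 0.0, 89.4]
ft_force: [-0.2, -0.5, -2.7]
finger_gap: 0.037
finger_force: 45.7
```

apply_moves:
  dp:
    - [0,0,0.1]
    - [0,0,0.1]
    - [0,0,0]
  rot:
    - [0,0,0]
    - [0,0,0]
    - [0,0,0]
  gripper: [3,3,3]

```text
time_s: 7.75
position: [0.6455, -0.1322, 0.106]
eef_rot: [179.9, 0.0, 89.4]
ft_force: [-4.6, 1.0, 10.5]
finger_gap: 0.037
finger_force: 48.1
```

apply_moves:
  dp:
    - [0,0,0]
    - [0,0,0]
    - [0,0,0]
    - [0,0,-3]
    - [0,0,-4]
    - [0,0,-4]
    - [0,0,-3]
    - [0,0,0]
  rot:
    - [0,0,0]
    - [0,0,0]
    - [0,0,0]
    - [0,0,0]
    - [0,0,0]
    - [0,0,0]
    - [0,0,0]
    - [0,0,0]
  gripper: [6,6,6,6,6,6,6,6]

```text
time_s: 8.55
position: [0.6477, -0.1328, 0.2495]
eef_rot: [179.5, 0.1, 89.4]
ft_force: [0.2, 0.1, 0.2]
finger_gap: 0.0599
finger_force: 0.0
```

```bash
python3 - <<'E'
from h import *
c=cap("wrist");v=c["img"]
w=cap("side")["img"]
cv2.imwrite("pics/w4.png",np.hstack([v[50:350,150:550],cv2.resize(w[170:320,250:450],(400,300))]))
go(.4236,.159,.2,1.8)
E
```

```text
dp [ 28.9208 -22.4916   4.4128] rot [ 0.0164 -0.0105 14.6073] | t 8.65 [ 0.6456 -0.1324  0.2446] [179.8962   0.0208  89.4441]
```

View pics/w4.png

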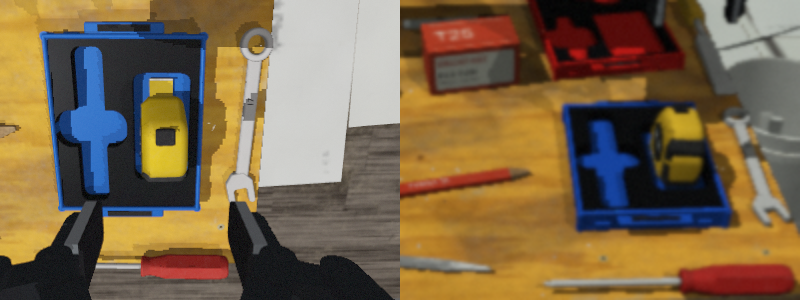

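Tape stands upright, fully down in its pocket. Now the marker.

apply_moves:
  dp:
    - [3.6,-2.8,0]
    - [3.6,-2.8,0]
    - [3.6,-2.8,0]
    - [3.6,-2.8,0]
    - [3.6,-2.8,0]
    - [3.6,-2.8,0]
    - [3.6,-2.8,0]
    - [3.7,-2.9,0]
  rot:
    - [0,0,0]
    - [0,0,0]
    - [0,0,0]
    - [0,0,0]
    - [0,0,0]
    - [0,0,0]
    - [0,0,0]
    - [0,0,0]
  gripper: [6,6,6,6,6,6,6,6]

```text
time_s: 9.45
position: [0.4208, 0.1597, 0.2423]
eef_rot: [-179.9, 0.0, 89.4]
ft_force: [1.2, 1.0, -0.0]
finger_gap: 0.0599
finger_force: 0.0
```

apply_moves:
  dp:
    - [0,0,0]
    - [0,0,0]
    - [0,0,0]
    - [0,0,0]
    - [0,0,0]
    - [0,0,0]
    - [0,0,0]
    - [0,0,0]
  rot:
    - [0,0,1.35]
    - [0,0,1.35]
    - [0,0,1.35]
    - [0,0,1.35]
    - [0,0,1.35]
    - [0,0,1.35]
    - [0,0,1.35]
    - [0,0,1.35]
  gripper: [3,3,3,3,3,3,3,3]

```text
time_s: 10.25
position: [0.4219, 0.1586, 0.2422]
eef_rot: [-180.0, 0.2, 24.3]
ft_force: [-0.1, -0.1, 0.2]
finger_gap: 0.0303
finger_force: 0.0
```

apply_moves:
  dp:
    - [0,0,2]
    - [0,0,2]
    - [0,0,0]
    - [0,0,0]
    - [0,0,0]
  rot:
    - [0,0,1.3]
    - [0,0,1.3]
    - [0,0,1.3]
    - [0,0,0]
    - [0,0,0]
  gripper: [3,3,3,3,3]

```text
time_s: 10.75
position: [0.4395, 0.0732, 0.2025]
eef_rot: [-175.9, 0.7, 7.1]
ft_force: [0.1, -0.0, -0.5]
finger_gap: 0.0298
finger_force: 0.0
```

```bash
python3 - <<'E'
from h import *
c=cap("wrist");go(.4236,.159,.085,1.8)
import pickle;pickle.dump(c,open("w5.pkl","wb"));cv2.imwrite("pics/w5.png",c["img"])
E
```

```text
dp [-0.4054 -7.768  12.3859] rot [-0.6822  0.1345  0.8988] | t 10.8 [0.4397 0.074  0.2029] [-175.875     0.6127    7.2172]
```

View pics/w5.png

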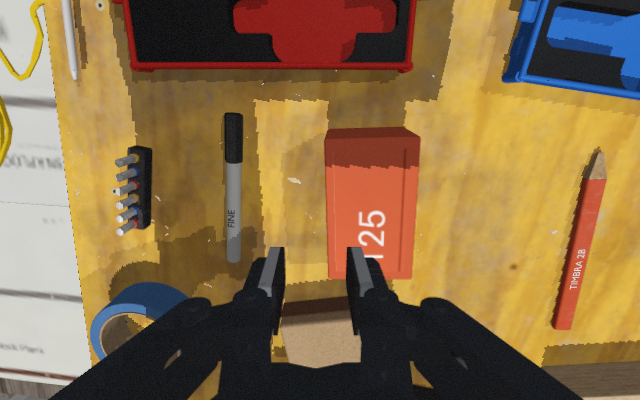

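Marker at (233,187), strip (135,190), box (370,205). The last turn was not reached: the hand stopped at y=0.073. I check the joints.

```bash
python3 - <<'E'
from h import *
s=ctrl.read_state();print(s["joint_pos"],s["dq"],s["position"],s["eef_rot"],s["ft_force"])
E
```

```text
[  7.1603   5.9636 -31.6352  53.0179   4.1244 179.943 ] [ 1.6633 -0.441   0.662   0.1831 -0.0141  0.0159] [0.4397 0.074  0.2029] [-175.875     0.6127    7.2172] [-0.9404  0.515   0.1615]
```

apply_moves:
  dp:
    - [0,0,0]
    - [0,0,0]
  rot:
    - [0,0,0]
    - [0,0,0]
  gripper: [3,3]

```text
time_s: 11.0
position: [0.4402, 0.075, 0.2037]
eef_rot: [-175.9, 0.5, 7.3]
ft_force: [0.8, 0.7, -0.0]
finger_gap: 0.0299
finger_force: 0.0
```

```bash
python3 - <<'E'
from h import *
s=ctrl.read_state();print(s["joint_pos"],s["dq"],s["position"],s["eef_rot"])
go(.4236,.159,.2,1.8)
E
```

```text
[  7.2874   5.911  -31.5725  53.0373   4.1123 179.9423] [-0.0024 -0.0013  0.2153  0.025  -0.0632  0.0159] [0.4402 0.075  0.2037] [-175.8871    0.5167    7.345 ]
dp [-0.5646 -8.4974  0.9907] rot [-0.6808  0.1192  0.9207] | t 11.0 [0.4402 0.075  0.2037] [-175.8871    0.5167    7.345 ]
```

Joint 6 is at its 180° stop (yaw = q1 + 180 − q6), so on this side I need yaw near 180. I turn the other way.

apply_moves:
  dp:
    - [0,-2,-1]
    - [0,-2,-1]
    - [0,-2,0]
    - [0,-2,0]
    - [0,0,0]
    - [0,0,0]
    - [0,0,0]
    - [0,0,0]
  rot:
    - [-0.68,0.12,0]
    - [0,0,-1.4]
    - [0,0,-1.4]
    - [0,0,-1.4]
    - [0,0,-1.4]
    - [0,0,-1.4]
    - [0,0,-1.4]
    - [0,0,-1.4]
  gripper: [3,3,3,3,3,3,3,3]

```text
time_s: 11.8
position: [0.4236, 0.1294, 0.2264]
eef_rot: [-179.6, -1.0, 67.9]
ft_force: [0.5, 0.3, -1.1]
finger_gap: 0.0299
finger_force: 0.0
```

apply_moves:
  dp:
    - [0,0,0]
    - [0,0,0]
    - [0,0,0]
    - [0,0,0]
    - [0,0,0]
    - [0,0,0]
    - [0,0,0]
    - [0,0,0]
  rot:
    - [0,0,-1.4]
    - [0,0,-1.4]
    - [0,0,-1.4]
    - [0,0,-1.4]
    - [0,0,-1.4]
    - [0,0,-1.4]
    - [0,0,-1.4]
    - [0,0,-1.4]
  gripper: [3,3,3,3,3,3,3,3]

```text
time_s: 12.6
position: [0.4236, 0.1293, 0.2264]
eef_rot: [179.2, -0.7, 135.1]
ft_force: [0.1, -0.4, 0.4]
finger_gap: 0.0299
finger_force: 0.0
```

apply_moves:
  dp:
    - [0,0,0]
    - [0,0,0]
    - [0,0,0]
    - [0,0,0]
    - [0,0,0]
    - [0,0,0]
    - [0,0,0]
    - [0,0,0]
  rot:
    - [0,0,-1.4]
    - [0,0,-1.4]
    - [0,0,-1.4]
    - [0,0,-1.4]
    - [0,0,-1.4]
    - [0,0,-1.2]
    - [0,0,0]
    - [0,0,0]
  gripper: [3,3,3,3,3,3,3,3]

```text
time_s: 13.4
position: [0.4236, 0.1289, 0.2263]
eef_rot: [178.9, 0.1, -176.2]
ft_force: [0.5, 0.8, -1.1]
finger_gap: 0.0302
finger_force: 0.0
```

```bash
python3 - <<'E'
from h import *
import pickle
c=pickle.load(open("w5.pkl","rb"))
print("marker from w5",plane(c,[(234,113),(234,262)],.007))
print(ctrl.read_state()["joint_pos"])
go(.4236,.159,.09,181.8)
E
```

```text
marker from w5 [[0.491  0.1621 0.007 ]
 [0.3544 0.1565 0.007 ]]
[ 16.3302   3.7321 -30.6761  55.2531   1.0209  12.5644]
dp [-0.1681  2.7468 13.6852] rot [0.1787 0.015  0.3281] | t 13.4 [0.4236 0.1289 0.2263] [ 178.9298    0.1085 -176.2322]
```

apply_moves:
  dp:
    - [-0.1,2.8,0]
    - [0,0,4]
    - [0,0,4]
    - [0,0,3]
    - [0,0,1.5]
    - [0,0,1]
    - [0,0,0]
    - [0,0,0]
  rot:
    - [0.18,0.01,0.3]
    - [0,0,0]
    - [0,0,0]
    - [0,0,0]
    - [0,0,0]
    - [0,0,0]
    - [0,0,0]
    - [0,0,0]
  gripper: [3,3,3,3,3,3,3,3]

```text
time_s: 14.2
position: [0.4234, 0.1566, 0.0923]
eef_rot: [180.0, 0.1, -178.0]
ft_force: [1.4, 1.0, 0.2]
finger_gap: 0.0301
finger_force: 0.0
```

```bash
python3 - <<'E'
from h import *
go(.4232,.1591,.08,182)
c=cap("wrist");cv2.imwrite("pics/w6.png",c["img"])
E
```

```text
dp [0.0153 0.2509 1.2338] rot [0.0004 0.0109 0.0055] | t 14.2 [0.4234 0.1566 0.0923] [ 179.9974    0.0656 -177.9669]
```

View pics/w6.png

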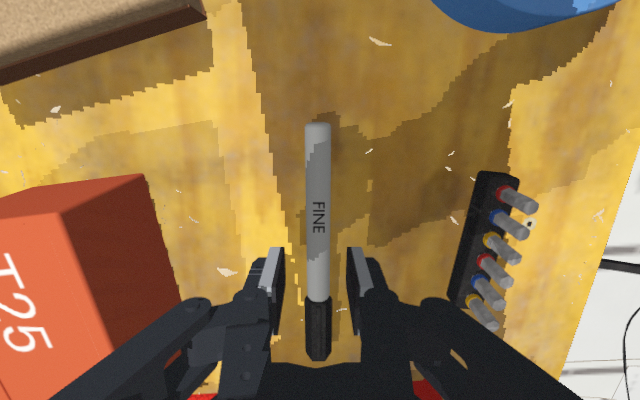

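Marker centred between the pads (318,240). I lower and grip.

apply_moves:
  dp:
    - [0,0.1,0.8]
    - [0,0,0.4]
    - [0,0,0.2]
    - [0,0,0]
  rot:
    - [0,0,0]
    - [0,0,0]
    - [0,0,0]
    - [0,0,0]
  gripper: [3,3,3,3]
  force: 25

```text
time_s: 14.65
position: [0.4226, 0.1572, 0.0774]
eef_rot: [-180.0, -0.0, -177.9]
ft_force: [0.0, 0.5, -0.5]
finger_gap: 0.03
finger_force: 0.0
```

apply_moves:
  dp:
    - [0,0,0.1]
    - [0,0,0]
    - [0,0,0]
    - [0,0,0]
    - [0,0,0]
    - [0,0,0]
  rot:
    - [0,0,0]
    - [0,0,0]
    - [0,0,0]
    - [0,0,0]
    - [0,0,0]
    - [0,0,0]
  gripper: [3,0.5,0.5,0.5,0.5,0.5]

```text
time_s: 15.25
position: [0.4229, 0.1573, 0.0768]
eef_rot: [-180.0, 0.0, -177.9]
ft_force: [-0.3, -0.3, 1.8]
finger_gap: 0.0108
finger_force: 27.0
```

apply_moves:
  dp:
    - [0,0,-1]
    - [0,0,-3]
    - [0,0,-4]
    - [0,0,-4]
    - [-1.8,-3.6,0]
    - [-1.8,-3.6,0]
    - [-1.8,-3.6,0]
    - [-1.8,-3.6,0]
  rot:
    - [0,0,0]
    - [0,0,0]
    - [0,0,0]
    - [0,0,0]
    - [0,0,0]
    - [0,0,0]
    - [0,0,0]
    - [0,0,0]
  gripper: [0.5,0.5,0.5,0.5,0.5,0.5,0.5,0.5]

```text
time_s: 16.05
position: [0.5007, 0.0147, 0.1978]
eef_rot: [-180.0, 0.1, -177.9]
ft_force: [0.7, -0.0, -0.6]
finger_gap: 0.0112
finger_force: 26.9
```

apply_moves:
  dp:
    - [-1.8,-3.6,0]
    - [-1.8,-3.6,0]
    - [-1.8,-3.6,0]
    - [-1.5,-3.8,0]
    - [0,0,0]
    - [0,0,0]
    - [0,0,0]
    - [0,0,0]
  rot:
    - [0,0,0]
    - [0,0,0]
    - [0,0,0]
    - [0,0,0]
    - [0,0,1.4]
    - [0,0,1.4]
    - [0,0,1.4]
    - [0,0,1.4]
  gripper: [0.5,0.5,0.5,0.5,0.5,0.5,0.5,0.5]

```text
time_s: 16.85
position: [0.5741, -0.1277, 0.1974]
eef_rot: [180.0, 0.0, 148.1]
ft_force: [0.7, 0.4, -0.7]
finger_gap: 0.0111
finger_force: 26.9
```

apply_moves:
  dp:
    - [0,0,0]
    - [0,0,0]
    - [0,0,0]
    - [0,0,0]
    - [0,0,0]
    - [0,0,0]
    - [0,0,0]
    - [0,0,0]
  rot:
    - [0,0,1.4]
    - [0,0,1.4]
    - [0,0,1.4]
    - [0,0,1.4]
    - [0,0,1.4]
    - [0,0,1.4]
    - [0,0,1.4]
    - [0,0,0]
  gripper: [0.5,0.5,0.5,0.5,0.5,0.5,0.5,0.5]

```text
time_s: 17.65
position: [0.5742, -0.1274, 0.1975]
eef_rot: [180.0, 0.0, 89.6]
ft_force: [-0.7, 1.0, 1.1]
finger_gap: 0.0111
finger_force: 26.9
```

```bash
python3 - <<'E'
from h import *
go(.575,-.1283,.13,89.24)
c=cap("wrist");cv2.imwrite("pics/w7.png",c["img"])
print(ctrl.read_state()["finger_gap"])
E
```

```text
dp [-0.086   0.0785  6.7467] rot [0.0061 0.0025 0.0667] | t 17.65 [ 0.5742 -0.1274  0.1975] [179.9635   0.0152  89.6404]
0.011351146220966004
```

View pics/w7.png

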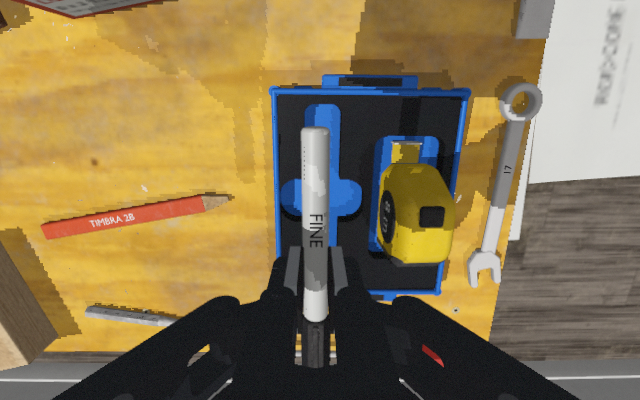

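Marker held centred above its pocket (320,180); the tape sits at (415,210). Lowering.

apply_moves:
  dp:
    - [-0.1,0,3]
    - [0,0,3]
    - [0,0,2]
    - [0,0,1]
    - [0,0,0.7]
    - [0,0,0.6]
    - [0,0,0]
  rot:
    - [0,0,0]
    - [0,0,0]
    - [0,0,0]
    - [0,0,0]
    - [0,0,0]
    - [0,0,0]
    - [0,0,0]
  gripper: [0.5,0.5,0.5,0.5,0.5,0.5,0.5]

```text
time_s: 18.4
position: [0.5744, -0.1284, 0.0939]
eef_rot: [180.0, 0.0, 89.7]
ft_force: [0.6, 0.4, 0.6]
finger_gap: 0.0112
finger_force: 26.9
```

apply_moves:
  dp:
    - [0,0,0.3]
    - [0,0,0.2]
    - [0,0,0]
  rot:
    - [0,0,0]
    - [0,0,0]
    - [0,0,0]
  gripper: [0.5,0.5,0.5]

```text
time_s: 18.7
position: [0.5743, -0.1284, 0.089]
eef_rot: [180.0, 0.0, 89.7]
ft_force: [0.1, 0.4, -0.9]
finger_gap: 0.0109
finger_force: 26.9
```

apply_moves:
  dp:
    - [0,0,0.3]
    - [0,0,0.2]
    - [0,0,0]
  rot:
    - [0,0,0]
    - [0,0,0]
    - [0,0,0]
  gripper: [0.5,0.5,0.5]

```text
time_s: 19.0
position: [0.574, -0.1284, 0.0835]
eef_rot: [-180.0, 0.0, 89.7]
ft_force: [-0.2, -0.5, -0.1]
finger_gap: 0.0111
finger_force: 26.9
```

apply_moves:
  dp:
    - [0,0,0]
    - [0,0,0]
    - [0,0,0]
    - [0,0,-1]
    - [0,0,-3]
    - [0,0,-4]
    - [0,0,-5]
    - [0,0,0]
  rot:
    - [0,0,0]
    - [0,0,0]
    - [0,0,0]
    - [0,0,0]
    - [0,0,0]
    - [0,0,0]
    - [0,0,0]
    - [0,0,0]
  gripper: [2.4,2.4,2.4,2.4,2.4,2.4,2.4,2.4]

```text
time_s: 19.8
position: [0.5781, -0.1292, 0.222]
eef_rot: [179.3, 0.2, 89.7]
ft_force: [1.6, -0.3, 0.6]
finger_gap: 0.0237
finger_force: 0.0
```

```bash
python3 - <<'E'
from h import *
c=cap("wrist");w=cap("side")["img"]
cv2.imwrite("pics/w8.png",np.hstack([c["img"][50:350,150:550],cv2.resize(w[200:300,310:443],(400,300))]))
go(.45,.046,.25,180)
E
```

```text
dp [ 17.3858 -12.6253  -3.4523] rot [  0.0271   0.0435 -15.0556] | t 19.9 [ 0.5754 -0.1286  0.2163] [179.7305   0.062   89.666 ]
```

View pics/w8.png

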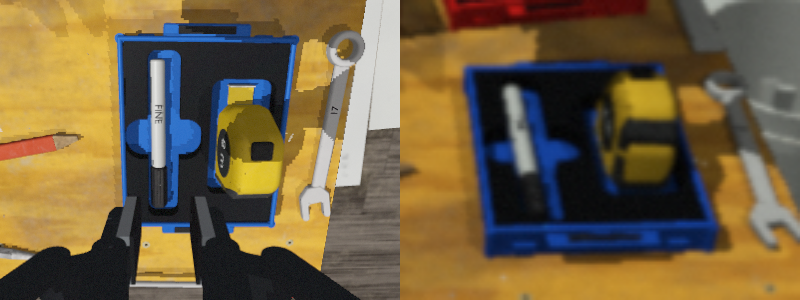

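Marker and tape both seated in the blue tray: 12 pictures viewed, two left, so from here I measure numerically. Next, the box.

apply_moves:
  dp:
    - [3.5,-2.5,-0.7]
    - [3.5,-2.5,-0.7]
    - [3.5,-2.5,-0.7]
    - [3.5,-2.5,-0.7]
    - [3.4,-2.6,-0.6]
    - [0,0,0]
    - [0,0,0]
    - [0,0,0]
  rot:
    - [0,0,0]
    - [0,0,0]
    - [0,0,0]
    - [0,0,0]
    - [0,0,0]
    - [0,0,-1.37]
    - [0,0,-1.37]
    - [0,0,-1.37]
  gripper: [5,7,8.5,8.5,8.5,8.5,8.5,8.5]

```text
time_s: 20.7
position: [0.448, 0.0467, 0.2466]
eef_rot: [-179.9, -0.0, 114.7]
ft_force: [0.2, 0.5, -0.1]
finger_gap: 0.0849
finger_force: 0.0
```

apply_moves:
  dp:
    - [0,0,0]
    - [0,0,0]
    - [0,0,0]
    - [0,0,0]
    - [0,0,0]
    - [0,0,0]
    - [0,0,0]
    - [0,0,0]
  rot:
    - [0,0,-1.37]
    - [0,0,-1.37]
    - [0,0,-1.37]
    - [0,0,-1.37]
    - [0,0,-1.37]
    - [0,0,-1.37]
    - [0,0,-1.37]
    - [0,0,-1.37]
  gripper: [8.5,8.5,8.5,8.5,8.5,8.5,8.5,8.5]

```text
time_s: 21.5
position: [0.4482, 0.0462, 0.2464]
eef_rot: [-180.0, -0.1, -179.6]
ft_force: [0.6, 0.2, 0.1]
finger_gap: 0.0846
finger_force: 0.0
```

apply_moves:
  dp:
    - [0,0,0]
    - [0,0,0]
    - [0,0,0]
  rot:
    - [0,0,-1.37]
    - [0,0,0]
    - [0,0,0]
  gripper: [8.5,8.5,8.5]

```text
time_s: 21.8
position: [0.4486, 0.0463, 0.2469]
eef_rot: [-180.0, -0.1, -171.9]
ft_force: [0.3, -0.6, 0.1]
finger_gap: 0.085
finger_force: 0.0
```

```bash
python3 - <<'E'
from h import *
import pickle
c=cap("wrist");pickle.dump(c,open("w9.pkl","wb"));go(.45,.046,.25,188)
cs=[x for r in((0,130,50),) for x in pick(c,r,(12,255,255),(150,60,480,330),5,300)]
for k in cs[:3]:
    print("area",cv2.contourArea(k),"bb",cv2.boundingRect(k))
    P=plane(c,k.reshape(-1,2),.06)[:,:2]*1000
    print(cv2.minAreaRect(P.astype(np.float32)),cv2.boxPoints(cv2.minAreaRect(P.astype(np.float32))))
v=c["img"].copy();cv2.drawContours(v,cs[:2],-1,(0,255,0),1)
cv2.imwrite("pics/w9.png",v)
E
```

```text
dp [-0.1229 -0.0485 -0.2895] rot [-0.0016 -0.0099  0.0226] | t 21.85 [0.4487 0.0463 0.2471] [-179.9903   -0.0596 -171.8644]
area 9328.0 bb (275, 117, 79, 129)
((439.3354797363281, 47.07805633544922), (108.03518676757812, 61.67723846435547), 9.247737884521484) [[381.0641  68.835 ]
 [390.9758   7.9594]
 [497.6069  25.3211]
 [487.6951  86.1967]]
area 4851.5 bb (280, 255, 132, 75)
((540.49609375, 87.15338134765625), (79.52225494384766, 115.96125793457031), 5.855138778686523) [[495.0276 140.7753]
 [506.8572  25.4191]
 [585.9646  33.5314]
 [574.135  148.8877]]
area 587.0 bb (430, 259, 50, 16)
((496.9444274902344, 181.390869140625), (15.157755851745605, 46.14723587036133), 7.859930992126465) [[486.2814 203.2113]
 [492.5921 157.4976]
 [507.6075 159.5704]
 [501.2968 205.2841]]
```

View pics/w9.png

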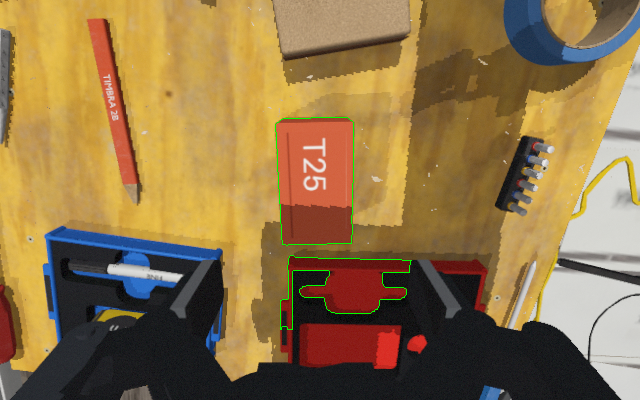

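Box outline is clean: 61.7 mm wide, turned 9.25°, centre (0.441, 0.047). Grasping it.

apply_moves:
  dp:
    - [0.75,0.2,2]
    - [0,0,4]
    - [0,0,4]
    - [0,0,3.5]
    - [0,0,2]
    - [0,0,0]
    - [0,0,0]
  rot:
    - [0,0,-0.19]
    - [0,0,0]
    - [0,0,0]
    - [0,0,0]
    - [0,0,0]
    - [0,0,0]
    - [0,0,0]
  gripper: [8.5,8.5,8.5,8.5,8.5,8.5,8.5]
  force: 50

```text
time_s: 22.55
position: [0.4415, 0.0472, 0.0929]
eef_rot: [-180.0, -0.0, -170.6]
ft_force: [-0.7, -0.3, 0.3]
finger_gap: 0.0851
finger_force: 0.0
```

apply_moves:
  dp:
    - [0,0,0]
    - [0,0,0]
    - [0,0,0]
    - [0,0,0]
    - [0,0,0]
    - [0,0,0]
  rot:
    - [0,0,0]
    - [0,0,0]
    - [0,0,0]
    - [0,0,0]
    - [0,0,0]
    - [0,0,0]
  gripper: [5,5,5,5,5,5]

```text
time_s: 23.15
position: [0.4431, 0.0469, 0.0945]
eef_rot: [-179.9, 0.2, -170.6]
ft_force: [-0.8, -2.2, 6.2]
finger_gap: 0.0615
finger_force: 54.7
```

```bash
python3 - <<'E'
from h import *
go(.6395,.1157,.092,189.25)
E
```

```text
dp [-20.5025   3.5721   0.3163] rot [-0.0159  0.0354  0.0269] | t 23.15 [0.4431 0.0469 0.0945] [-179.9046    0.2125 -170.5884]
```

apply_moves:
  dp:
    - [0,0,-1]
    - [0,0,-3]
    - [0,0,-4]
    - [0,0,-3.5]
    - [-4.1,0.7,0]
    - [-4.1,0.7,0]
    - [-4.1,0.7,0]
    - [-4.1,0.7,0]
  rot:
    - [0,0,0]
    - [0,0,0]
    - [0,0,0]
    - [0,0,0]
    - [0,0,0]
    - [0,0,0]
    - [0,0,0]
    - [0,0,0]
  gripper: [5,5,5,5,5,5,5,5]

```text
time_s: 23.95
position: [0.5995, 0.1024, 0.2084]
eef_rot: [180.0, -0.0, -170.6]
ft_force: [1.0, 0.3, -5.7]
finger_gap: 0.0613
finger_force: 57.8
```

apply_moves:
  dp:
    - [-4.1,0.7,0]
    - [0,0,0]
    - [0,0,0]
    - [0,0,0]
    - [0,0,0]
    - [0,0,0]
    - [0,0,0]
    - [0,0,0]
  rot:
    - [0,0,0.7]
    - [0,0,1.4]
    - [0,0,1.4]
    - [0,0,1.4]
    - [0,0,1.4]
    - [0,0,1.4]
    - [0,0,1.4]
    - [0,0,1.4]
  gripper: [5,5,5,5,5,5,5,5]

```text
time_s: 24.75
position: [0.6372, 0.1154, 0.2079]
eef_rot: [-179.9, -0.0, 126.1]
ft_force: [0.7, 0.3, -5.7]
finger_gap: 0.0614
finger_force: 57.6
```

apply_moves:
  dp:
    - [0,0,0]
    - [0,0,0]
    - [0,0,0]
    - [0,0,0]
    - [0,0,0]
    - [0,0,0]
  rot:
    - [0,0,1.4]
    - [0,0,1.4]
    - [0,0,1.4]
    - [0,0,0.8]
    - [0,0,0]
    - [0,0,0]
  gripper: [5,5,5,5,5,5]

```text
time_s: 25.35
position: [0.6376, 0.1154, 0.2079]
eef_rot: [-180.0, 0.0, 96.6]
ft_force: [0.3, -0.1, -5.2]
finger_gap: 0.0612
finger_force: 57.6
```

```bash
python3 - <<'E'
from h import *
go(.6395,.1157,.11,96.45)
print(ctrl.read_state()["finger_gap"],ctrl.read_state()["ft_force"])
E
```

```text
dp [0.0084 0.2    9.7891] rot [-0.0041  0.0009  0.0186] | t 25.35 [0.6376 0.1154 0.2079] [-179.9751    0.0053   96.5615]
0.06123346604903104 [ 0.26   -0.052  -5.1979]
```

apply_moves:
  dp:
    - [0,0.2,3]
    - [0,0,3]
    - [0,0,1.5]
    - [0,0,1]
    - [0,0,0.8]
    - [0,0,0.8]
    - [0,0,0]
    - [0,0,0]
  rot:
    - [0,0,0]
    - [0,0,0]
    - [0,0,0]
    - [0,0,0]
    - [0,0,0]
    - [0,0,0]
    - [0,0,0]
    - [0,0,0]
  gripper: [5,5,5,5,5,5,5,5]

```text
time_s: 26.15
position: [0.6404, 0.1157, 0.1074]
eef_rot: [179.9, 0.0, 96.4]
ft_force: [0.2, -0.1, -5.6]
finger_gap: 0.0613
finger_force: 57.4
```

apply_moves:
  dp:
    - [0,0,0.3]
    - [0,0,0.1]
    - [0,0,0.1]
    - [0,0,0]
  rot:
    - [0,0,0]
    - [0,0,0]
    - [0,0,0]
    - [0,0,0]
  gripper: [5,5,5,5]

```text
time_s: 26.55
position: [0.64, 0.1156, 0.1018]
eef_rot: [180.0, 0.0, 96.4]
ft_force: [-1.0, 0.3, -6.1]
finger_gap: 0.0611
finger_force: 57.5
```

apply_moves:
  dp:
    - [0,0,0.1]
    - [0,0,0.1]
    - [0,0,0]
  rot:
    - [0,0,0]
    - [0,0,0]
    - [0,0,0]
  gripper: [5,5,5]

```text
time_s: 26.85
position: [0.6402, 0.1156, 0.1006]
eef_rot: [179.9, 0.0, 96.4]
ft_force: [-2.5, -0.4, 1.8]
finger_gap: 0.0614
finger_force: 58.3
```

apply_moves:
  dp:
    - [0,0,0.1]
    - [0,0,0]
  rot:
    - [0,0,0]
    - [0,0,0]
  gripper: [5,5]

```text
time_s: 27.05
position: [0.6402, 0.1156, 0.1005]
eef_rot: [179.9, 0.0, 96.4]
ft_force: [-4.8, -1.2, 10.3]
finger_gap: 0.0612
finger_force: 59.3
```

apply_moves:
  dp:
    - [0,0,0]
    - [0,0,0]
    - [0,0,0]
    - [0,0,-2]
    - [0,0,-4]
    - [0,0,-4]
    - [0,0,-2]
    - [0,0,0]
  rot:
    - [0,0,0]
    - [0,0,0]
    - [0,0,0]
    - [0,0,0]
    - [0,0,0]
    - [0,0,0]
    - [0,0,0]
    - [0,0,0]
  gripper: [8,8,8,8,8,8,8,8]

```text
time_s: 27.85
position: [0.6423, 0.116, 0.2231]
eef_rot: [179.6, -0.0, 96.4]
ft_force: [0.0, 0.4, -1.0]
finger_gap: 0.0803
finger_force: 0.0
```

```bash
python3 - <<'E'
from h import *
import pickle
go(.43,.24,.2,190)
c=pickle.load(open("w9.pkl","rb"))
for k in pick(c,(0,0,0),(179,255,60),(490,125,560,225),3,50)[:2]:
    print(cv2.contourArea(k),cv2.boundingRect(k),cv2.minAreaRect((plane(c,k.reshape(-1,2),.014)[:,:2]*1000).astype(np.float32)))
c=cap("wrist")
for k in pick(c,(0,110,60),(12,255,255),(200,60,450,400),5,500)[:2]:
    for z in(.066,.066-.0):print("box",cv2.contourArea(k),cv2.boundingRect(k),cv2.minAreaRect((plane(c,k.reshape(-1,2),z)[:,:2]*1000).astype(np.float32)))
E
```

```text
dp [ 14.7002 -19.7243   2.1598] rot [  0.0578   0.0574 -15.5922] | t 27.85 [0.6423 0.116  0.2231] [179.5642  -0.0149  96.4465]
925.0 (495, 136, 41, 76) ((414.5965881347656, 240.5008087158203), (21.652238845825195, 72.82794952392578), 86.04731750488281)
box 18759.0 (200, 60, 173, 212) ((616.7168579101562, 138.05667114257812), (124.342529296875, 154.07579040527344), 7.060971736907959)
box 18759.0 (200, 60, 173, 212) ((616.7168579101562, 138.05667114257812), (124.342529296875, 154.07579040527344), 7.060971736907959)
box 4205.5 (246, 60, 109, 56) ((623.8844604492188, 199.58132934570312), (70.68376159667969, 34.65130615234375), 6.425950050354004)
box 4205.5 (246, 60, 109, 56) ((623.8844604492188, 199.58132934570312), (70.68376159667969, 34.65130615234375), 6.425950050354004)
```

apply_moves:
  dp:
    - [2.5,-3.5,0]
    - [2.5,-3.5,0]
    - [2.5,-3.5,0]
    - [2.5,-3.5,0]
    - [2.5,-3.5,0]
    - [2.4,-3.7,0]
    - [0,0,1]
    - [0,0,1]
  rot:
    - [0,0,0]
    - [0,0,0]
    - [0,0,0]
    - [0,0,0]
    - [0,0,0]
    - [0,0,0]
    - [0,0,-1.4]
    - [0,0,-1.4]
  gripper: [6,6,6,6,6,6,6,6]

```text
time_s: 28.7
position: [0.4108, 0.2403, 0.1974]
eef_rot: [-179.9, 0.0, 113.7]
ft_force: [1.1, 0.7, 0.3]
finger_gap: 0.06
finger_force: 0.0
```

apply_moves:
  dp:
    - [0,0,0]
    - [0,0,0]
    - [0,0,0]
    - [0,0,0]
    - [0,0,0]
    - [0,0,0]
    - [0,0,0]
    - [0,0,0]
  rot:
    - [0,0,-1.4]
    - [0,0,-1.4]
    - [0,0,-1.4]
    - [0,0,-1.4]
    - [0,0,-1.4]
    - [0,0,-1.4]
    - [0,0,-1.4]
    - [0,0,-0.6]
  gripper: [6,6,6,6,6,6,6,6]

```text
time_s: 29.5
position: [0.4117, 0.2394, 0.1971]
eef_rot: [-179.9, -0.1, 175.9]
ft_force: [0.9, 0.6, -0.7]
finger_gap: 0.0604
finger_force: 0.0
```

apply_moves:
  dp:
    - [0,0,0]
    - [0,0,0]
  rot:
    - [0,0,0]
    - [0,0,0]
  gripper: [6,6]

```text
time_s: 29.7
position: [0.412, 0.2396, 0.1977]
eef_rot: [-179.9, -0.1, 175.5]
ft_force: [-0.5, -0.7, 0.4]
finger_gap: 0.0602
finger_force: 0.0
```

```bash
python3 - <<'E'
from h import *
import pickle
go(.4146,.2405,.2,176)
c=cap("wrist");pickle.dump(c,open("w10.pkl","wb"));cv2.imwrite("pics/w10.png",c["img"])
for t in(45,60):
  for k in pick(c,(0,0,0),(179,255,t),(230,100,410,330),3,150)[:3]:
    print(t,cv2.contourArea(k),cv2.boundingRect(k),cv2.minAreaRect((plane(c,k.reshape(-1,2),.014)[:,:2]*1000).astype(np.float32)))
E
```

```text
dp [-0.2469  0.1133 -0.2321] rot [-0.0111 -0.0102 -0.0753] | t 29.7 [0.412  0.2396 0.1977] [-179.9331   -0.061   175.548 ]
45 1757.0 (230, 252, 89, 78) ((499.6488342285156, 195.0469207763672), (83.41883850097656, 81.04917907714844), 85.67990112304688)
45 1366.5 (378, 252, 32, 78) ((509.21856689453125, 303.7958984375), (86.99694061279297, 23.744348526000977), 14.736167907714844)
45 696.5 (310, 152, 20, 88) ((413.0642395019531, 244.913330078125), (15.089493751525879, 74.8069839477539), 86.26819610595703)
60 1821.5 (230, 251, 89, 79) ((499.1700744628906, 195.08311462402344), (83.41889190673828, 82.00943756103516), 85.67990112304688)
60 1417.0 (378, 252, 32, 78) ((508.91455078125, 304.02685546875), (87.07091522216797, 24.719722747802734), 12.614860534667969)
60 775.5 (310, 152, 20, 88) ((413.0303649902344, 244.85003662109375), (15.221049308776855, 74.88827514648438), 86.26866149902344)
```

apply_moves:
  dp:
    - [-0.1,0.5,2]
    - [0,0,3]
    - [0,0,3]
    - [0,0,2.5]
    - [0,0,1]
    - [0,0,0]
    - [0,0,0]
  rot:
    - [0,0,-0.12]
    - [0,0,0]
    - [0,0,0]
    - [0,0,0]
    - [0,0,0]
    - [0,0,0]
    - [0,0,0]
  gripper: [3.5,3.5,3.5,3.5,3.5,3.5,3.5]
  force: 30

```text
time_s: 30.45
position: [0.4145, 0.245, 0.0844]
eef_rot: [180.0, 0.1, 176.3]
ft_force: [0.8, 0.1, -0.4]
finger_gap: 0.0351
finger_force: 0.0
```

```bash
python3 - <<'E'
from h import *
go(.413,.2449,.076,176.27);print(ctrl.read_state()["ft_force"])
c=cap("wrist")
for k in pick(c,(0,0,0),(179,255,55),(285,60,350,300),3,150)[:2]:
    print(cv2.contourArea(k),cv2.boundingRect(k),cv2.minAreaRect((plane(c,k.reshape(-1,2),.014)[:,:2]*1000).astype(np.float32)))
E
```

```text
dp [ 0.1492 -0.0234  0.839 ] rot [0.0023 0.0089 0.0122] | t 30.45 [0.4145 0.245  0.0844] [179.9863   0.0537 176.3434]
[ 0.7539  0.0799 -0.4028]
1890.5 (294, 187, 35, 113) ((403.90374755859375, 245.63221740722656), (15.64986801147461, 58.88344192504883), 86.3114242553711)
```

apply_moves:
  dp:
    - [0.1,0,0.5]
    - [0,0,0.3]
    - [0,0,0]
    - [0,0,0]
    - [0,0,0]
    - [0,0,0]
    - [0,0,0]
    - [0,0,0]
  rot:
    - [0,0,0]
    - [0,0,0]
    - [0,0,0]
    - [0,0,0]
    - [0,0,0]
    - [0,0,0]
    - [0,0,0]
    - [0,0,0]
  gripper: [3.5,3.5,3.5,0.6,0.6,0.6,0.6,0.6]

```text
time_s: 31.3
position: [0.4132, 0.245, 0.076]
eef_rot: [180.0, 0.0, 176.4]
ft_force: [-0.3, -0.2, 3.3]
finger_gap: 0.015
finger_force: 31.8
```

```bash
python3 - <<'E'
from h import *
a=np.radians(6.45);n=np.array([-np.sin(a),np.cos(a)])
print(np.array([.6207,.2107])+.003*n)
go(*(np.array([.6207,.2107])+.003*n),.2,176.3)
E
```

```text
[0.6204 0.2137]
dp [-20.879   -1.8059 -12.3859] rot [0.0012 0.0077 0.0105] | t 31.3 [0.4132 0.245  0.076 ] [179.9929   0.0463 176.363 ]
```

apply_moves:
  dp:
    - [0,0,-1]
    - [0,0,-3]
    - [0,0,-4]
    - [0,0,-4]
    - [-4.2,-0.4,0]
    - [-4.2,-0.4,0]
    - [-4.2,-0.4,0]
    - [-4.2,-0.3,0]
  rot:
    - [0,0,0]
    - [0,0,0]
    - [0,0,0]
    - [0,0,0]
    - [0,0,0]
    - [0,0,0]
    - [0,0,0]
    - [0,0,0]
  gripper: [0.6,0.6,0.6,0.6,0.6,0.6,0.6,0.6]

```text
time_s: 32.1
position: [0.5811, 0.2188, 0.1965]
eef_rot: [180.0, 0.0, 176.4]
ft_force: [-0.1, 0.6, -0.3]
finger_gap: 0.0151
finger_force: 31.3
```

apply_moves:
  dp:
    - [-4.1,-0.3,0]
    - [0,0,0]
    - [0,0,0]
    - [0,0,0]
  rot:
    - [0,0,0]
    - [0,0,-0.84]
    - [0,0,-0.84]
    - [0,0,0]
  gripper: [0.6,0.6,0.6,0.6]

```text
time_s: 32.5
position: [0.6204, 0.2133, 0.1956]
eef_rot: [-180.0, -0.0, -173.6]
ft_force: [0.9, -0.7, -0.2]
finger_gap: 0.0149
finger_force: 31.3
```

```bash
python3 - <<'E'
from h import *
go(.6204,.2137,.1,186.45);print(ctrl.read_state()["finger_gap"])
c=cap("wrist");cv2.imwrite("pics/w11.png",c["img"])
a=np.radians(6.45);R=np.array([[np.cos(a),-np.sin(a)],[np.sin(a),np.cos(a)]])
P=[np.r_[np.array([.606,.1446])+R@np.array([x,y]),.02] for x,y in((.0665,.078),(.0665,.05),(-.0225,.05),(-.0225,.078))]
v=c["img"].copy();cv2.polylines(v,[proj(c,P).astype(np.int32).reshape(-1,1,2)],True,(0,255,0),1);cv2.imwrite("pics/w11.png",v)
E
```

```text
dp [-0.0071  0.0435  9.5649] rot [-0.0042 -0.0053 -0.0036] | t 32.5 [0.6204 0.2133 0.1956] [-179.9748   -0.0318 -173.5717]
0.014894369445014068
```

View pics/w11.png

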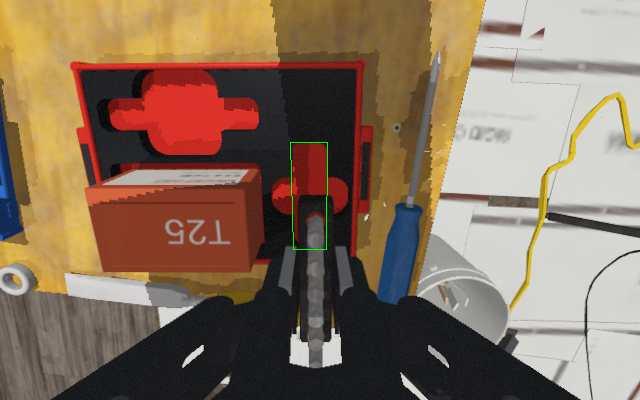

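Prediction matches the strip pocket (309,195), and the box is seated at (175,225). That was my 14th picture. Lowering the strip.

apply_moves:
  dp:
    - [0,0,3]
    - [0,0,3]
    - [0,0,2.5]
    - [0,0,1]
    - [0,0,0.6]
    - [0,0,0.6]
    - [0,0,0]
  rot:
    - [0,0,0]
    - [0,0,0]
    - [0,0,0]
    - [0,0,0]
    - [0,0,0]
    - [0,0,0]
    - [0,0,0]
  gripper: [0.6,0.6,0.6,0.6,0.6,0.6,0.6]

```text
time_s: 33.25
position: [0.6207, 0.2138, 0.0892]
eef_rot: [-180.0, 0.1, -173.6]
ft_force: [-0.4, -0.5, -0.9]
finger_gap: 0.015
finger_force: 31.3
```

apply_moves:
  dp:
    - [0,0,0.3]
    - [0,0,0.2]
    - [0,0,0]
  rot:
    - [0,0,0]
    - [0,0,0]
    - [0,0,0]
  gripper: [0.6,0.6,0.6]

```text
time_s: 33.55
position: [0.6206, 0.2136, 0.084]
eef_rot: [-180.0, 0.0, -173.6]
ft_force: [-0.5, -0.5, -0.9]
finger_gap: 0.015
finger_force: 31.3
```

apply_moves:
  dp:
    - [0,0,0.1]
    - [0,0,0.1]
    - [0,0,0]
  rot:
    - [0,0,0]
    - [0,0,0]
    - [0,0,0]
  gripper: [0.6,0.6,0.6]

```text
time_s: 33.85
position: [0.6206, 0.2137, 0.082]
eef_rot: [-180.0, 0.0, -173.6]
ft_force: [-0.6, -0.1, 1.1]
finger_gap: 0.015
finger_force: 31.5
```

apply_moves:
  dp:
    - [0,0,0]
    - [0,0,0]
    - [0,0,0]
    - [0,0,-1]
    - [0,0,-3]
    - [0,0,-4]
    - [0,0,-4]
    - [0,0,0]
  rot:
    - [0,0,0]
    - [0,0,0]
    - [0,0,0]
    - [0,0,0]
    - [0,0,0]
    - [0,0,0]
    - [0,0,0]
    - [0,0,0]
  gripper: [2.6,2.6,2.6,2.6,2.6,2.6,2.6,2.6]

```text
time_s: 34.65
position: [0.6236, 0.2141, 0.2088]
eef_rot: [179.9, 0.6, -173.6]
ft_force: [0.4, 0.0, 0.4]
finger_gap: 0.026
finger_force: 0.0
```

```bash
python3 - <<'E'
from h import *
import pickle
c=cap("wrist");pickle.dump(c,open("w12.pkl","wb"))
go(.39,-.25,.2,171.4)
a=np.radians(6.45);R=np.array([[np.cos(a),-np.sin(a)],[np.sin(a),np.cos(a)]])
for k in pick(c,(0,0,0),(179,255,60),(200,60,450,300),3,30)[:4]:
    P=plane(c,k.reshape(-1,2),.02)[:,:2]-[.606,.1446]
    print(cv2.contourArea(k),cv2.boundingRect(k),cv2.minAreaRect(((P@R)*1000).astype(np.float32)))
# bit tips (grey/bright low-sat) seen at z=.042 in tray coords
for k in pick(c,(0,0,90),(179,60,255),(240,120,400,330),3,20)[:8]:
    P=plane(c,k.reshape(-1,2),.042)[:,:2]-[.606,.1446];print("bit",cv2.contourArea(k),(P@R).mean(0)*1000)
E
```

```text
dp [ 28.2844 -43.4868   0.3808] rot [0.0109 0.0642 2.5027] | t 34.7 [0.6224 0.2137 0.2058] [ 179.9856    0.3892 -173.5839]
20768.5 (200, 62, 192, 238) ((29.59673309326172, 54.04814529418945), (224.9724884033203, 141.25265502929688), 8.49930191040039)
297.5 (358, 133, 9, 56) ((-0.6647720336914062, 106.82247161865234), (45.07974624633789, 5.198398590087891), 0.08602642267942429)
bit 1116.0 [129.9368  70.6965]
bit 386.5 [24.3992 68.8923]
bit 66.0 [-6.1417 68.8825]
bit 28.5 [103.3767 106.1093]
bit 27.0 [103.9304  31.95  ]
```

Bits stand at tray y ≈ 68, inside the pocket. On to the punch.

apply_moves:
  dp:
    - [2.6,-3.9,0]
    - [2.6,-3.9,0]
    - [2.6,-3.9,0]
    - [2.6,-4,0]
    - [2.6,-4,0]
    - [2.6,-4,0]
    - [2.6,-4,0]
    - [2.6,-4,0]
  rot:
    - [0,0,0]
    - [0,0,0]
    - [0,0,0]
    - [0,0,0]
    - [0,0,0]
    - [0,0,0]
    - [0,0,0]
    - [0,0,0]
  gripper: [3,3,3,3,3,3,3,3]

```text
time_s: 35.5
position: [0.4472, -0.1262, 0.2009]
eef_rot: [-180.0, -0.1, -173.6]
ft_force: [0.8, -0.3, -0.1]
finger_gap: 0.03
finger_force: 0.0
```

apply_moves:
  dp:
    - [2.6,-4,0]
    - [2.6,-4,0]
    - [2.3,-3.8,0]
    - [0,0,0]
    - [0,0,0]
    - [0,0,0]
    - [0,0,0]
  rot:
    - [0,0,0]
    - [0,0,0]
    - [0,0,0]
    - [0,0,1.25]
    - [0,0,1.25]
    - [0,0,0]
    - [0,0,0]
  gripper: [3,3,3,3,3,3,3]

```text
time_s: 36.2
position: [0.3874, -0.2501, 0.2011]
eef_rot: [180.0, -0.1, 171.6]
ft_force: [0.3, 0.4, -0.4]
finger_gap: 0.0301
finger_force: 0.0
```

```bash
python3 - <<'E'
from h import *
import pickle
go(.3888,-.2506,.2,171.4)
c=cap("wrist");pickle.dump(c,open("w13.pkl","wb"));cv2.imwrite("pics/w13.png",c["img"])
hsv=cv2.cvtColor(c["img"],cv2.COLOR_BGR2HSV)
print(proj(c,[(.4549,-.2605,.005),(.3523,-.245,.005),(.3888,-.2506,.005)]))
for k in pick(c,(0,0,50),(179,75,255),(270,80,360,330),3,80)[:4]:
    P=(plane(c,k.reshape(-1,2),.005)[:,:2]*1000).astype(np.float32)
    r=cv2.minAreaRect(P);print(cv2.contourArea(k),cv2.boundingRect(k),r,cv2.boxPoints(r).tolist())
E
```

```text
dp [-0.1479 -0.0288  0.1107] rot [ 0.0022 -0.0113  0.0362] | t 36.2 [ 0.3874 -0.2501  0.2011] [179.9864  -0.068  171.617 ]
[[312.7554 263.5669]
 [312.8584 151.3027]
 [312.719  194.2066]]
1152.0 (308, 151, 15, 115) ((404.48907470703125, -250.95274353027344), (12.20081901550293, 105.53978729248047), 81.19647979736328) [[351.4072265625, -248.905029296875], [455.70361328125, -265.0575256347656], [457.5709228515625, -253.00045776367188], [353.2745361328125, -236.84796142578125]]
273.5 (350, 247, 10, 83) ((488.5491027832031, -225.28543090820312), (8.157471656799316, 90.39213562011719), 84.02461242675781) [[443.17401123046875, -224.6370391845703], [533.0750122070312, -234.04698181152344], [533.9241943359375, -225.93382263183594], [444.023193359375, -216.5238800048828]]
238.0 (270, 80, 51, 23) ((300.0618896484375, -252.70309448242188), (8.443623542785645, 42.220027923583984), 14.182705879211426) [[290.7964782714844, -233.27093505859375], [301.1410217285156, -274.2040710449219], [309.3273010253906, -272.13525390625], [298.9827575683594, -231.20211791992188]]
226.5 (270, 247, 11, 50) ((458.6497802734375, -296.7125244140625), (9.071608543395996, 52.16466522216797), 79.08716583251953) [[432.180419921875, -296.228515625], [483.4017333984375, -306.10406494140625], [485.119140625, -297.196533203125], [433.8978271484375, -287.32098388671875]]
```

apply_moves:
  dp:
    - [-0.2,0.2,3]
    - [0,0,3]
    - [0,0,3]
    - [0,0,2]
    - [0,0,0.8]
    - [0,0,0.4]
    - [0,0,0.3]
    - [0,0,0]
  rot:
    - [0,0,0.05]
    - [0,0,0]
    - [0,0,0]
    - [0,0,0]
    - [0,0,0]
    - [0,0,0]
    - [0,0,0]
    - [0,0,0]
  gripper: [3,3,3,3,3,3,3,3]
  force: 30

```text
time_s: 37.05
position: [0.3909, -0.2489, 0.0773]
eef_rot: [-180.0, 0.1, 171.2]
ft_force: [-0.6, 0.7, 0.1]
finger_gap: 0.0302
finger_force: 0.0
```

apply_moves:
  dp:
    - [0,0,0.1]
    - [0,0,0]
    - [0,0,0]
    - [0,0,0]
    - [0,0,0]
    - [0,0,0]
    - [0,0,0]
  rot:
    - [0,0,0]
    - [0,0,0]
    - [0,0,0]
    - [0,0,0]
    - [0,0,0]
    - [0,0,0]
    - [0,0,0]
  gripper: [3,0.2,0.2,0.2,0.2,0.2,0.2]

```text
time_s: 37.75
position: [0.3907, -0.249, 0.0764]
eef_rot: [-180.0, 0.1, 171.1]
ft_force: [-0.6, -0.5, 4.6]
finger_gap: 0.0087
finger_force: 29.5
```

```bash
python3 - <<'E'
from h import *
# punch +y (butt) is along tool +x; at yaw 96.45 tool x = tray +y, so TCP sits 15 mm to tray +y of the pocket centre
a=np.radians(6.45);t=np.array([.5664,.1074])+.015*np.array([-np.sin(a),np.cos(a)]);print(t)
go(*t,.2,171.4)
E
```

```text
[0.5647 0.1223]
dp [-11.4906  39.3585 -12.3686] rot [-0.0056  0.0129 -0.0429] | t 37.75 [ 0.3907 -0.249   0.0764] [-179.9664    0.0775  171.1427]
```

apply_moves:
  dp:
    - [0,0,-0.5]
    - [0,0,-2]
    - [0,0,-4]
    - [0,0,-4]
    - [0,0,-1.5]
    - [-1.15,3.9,0]
    - [-1.15,3.9,0]
    - [-1.15,3.9,0]
  rot:
    - [0,0,0]
    - [0,0,0]
    - [0,0,0]
    - [0,0,0]
    - [0,0,0]
    - [0,0,0]
    - [0,0,0]
    - [0,0,0]
  gripper: [0.2,0.2,0.2,0.2,0.2,0.2,0.2,0.2]

```text
time_s: 38.55
position: [0.4427, -0.1374, 0.1963]
eef_rot: [-180.0, 0.1, 171.1]
ft_force: [0.3, -0.5, -0.3]
finger_gap: 0.0086
finger_force: 29.4
```

apply_moves:
  dp:
    - [-1.15,3.9,0]
    - [-1.15,3.9,0]
    - [-1.15,4,0]
    - [-1.15,4,0]
    - [-1.15,4,0]
    - [-1.15,4,0]
    - [-1.15,3.9,0]
    - [0,0,0]
  rot:
    - [0,0,0]
    - [0,0,0]
    - [0,0,0]
    - [0,0,0]
    - [0,0,0]
    - [0,0,0]
    - [0,0,0]
    - [0,0,1.4]
  gripper: [0.2,0.2,0.2,0.2,0.2,0.2,0.2,0.2]

```text
time_s: 39.35
position: [0.5665, 0.1272, 0.1959]
eef_rot: [179.9, 0.1, 162.8]
ft_force: [0.4, -0.4, -1.4]
finger_gap: 0.009
finger_force: 29.5
```

apply_moves:
  dp:
    - [0,0,0]
    - [0,0,0]
    - [0,0,0]
    - [0,0,0]
    - [0,0,0]
    - [0,0,0]
    - [0,0,0]
    - [0,0,0]
  rot:
    - [0,0,1.4]
    - [0,0,1.4]
    - [0,0,1.4]
    - [0,0,1.4]
    - [0,0,1.4]
    - [0,0,1.4]
    - [0,0,1.4]
    - [0,0,1.25]
  gripper: [0.2,0.2,0.2,0.2,0.2,0.2,0.2,0.2]

```text
time_s: 40.15
position: [0.5643, 0.1228, 0.1957]
eef_rot: [-180.0, 0.0, 96.1]
ft_force: [0.2, 1.0, -0.7]
finger_gap: 0.009
finger_force: 29.5
```

apply_moves:
  dp:
    - [0,0,0]
    - [0,0,0]
  rot:
    - [0,0,0]
    - [0,0,0]
  gripper: [0.2,0.2]

```text
time_s: 40.35
position: [0.5644, 0.1229, 0.1958]
eef_rot: [180.0, 0.0, 96.6]
ft_force: [-0.2, -0.6, -0.5]
finger_gap: 0.0087
finger_force: 29.5
```

```bash
python3 - <<'E'
from h import *
# bias 3 mm to tray -x, away from the box
a=np.radians(6.45);t=np.array([.5647,.1223])-.002*np.array([np.cos(a),np.sin(a)])
go(*t,.1,96.45);print(ctrl.read_state()["finger_gap"])
E
```

```text
dp [-0.0576 -0.1787  9.5775] rot [0.0001 0.0022 0.0288] | t 40.35 [0.5644 0.1229 0.1958] [179.9994   0.0132  96.623 ]
0.008688995261348184
```

apply_moves:
  dp:
    - [0,-0.25,3]
    - [0,0,3]
    - [0,0,2]
    - [0,0,1.2]
    - [0,0,0.8]
    - [0,0,0.6]
    - [0,0,0]
  rot:
    - [0,0,0]
    - [0,0,0]
    - [0,0,0]
    - [0,0,0]
    - [0,0,0]
    - [0,0,0]
    - [0,0,0]
  gripper: [0.2,0.2,0.2,0.2,0.2,0.2,0.2]

```text
time_s: 41.05
position: [0.5622, 0.1226, 0.0897]
eef_rot: [180.0, 0.0, 96.5]
ft_force: [0.5, 0.7, -0.7]
finger_gap: 0.0085
finger_force: 29.5
```

apply_moves:
  dp:
    - [0,0,0.3]
    - [0,0,0.2]
    - [0,0,0.1]
    - [0,0,0]
  rot:
    - [0,0,0]
    - [0,0,0]
    - [0,0,0]
    - [0,0,0]
  gripper: [0.2,0.2,0.2,0.2]

```text
time_s: 41.45
position: [0.5622, 0.1226, 0.0839]
eef_rot: [180.0, 0.0, 96.4]
ft_force: [0.2, 0.8, -1.0]
finger_gap: 0.0086
finger_force: 29.5
```

apply_moves:
  dp:
    - [0,0,0.1]
    - [0,0,0.1]
    - [0,0,0]
  rot:
    - [0,0,0]
    - [0,0,0]
    - [0,0,0]
  gripper: [0.2,0.2,0.2]

```text
time_s: 41.75
position: [0.5623, 0.1227, 0.0824]
eef_rot: [179.9, 0.0, 96.4]
ft_force: [-1.3, -0.5, 5.3]
finger_gap: 0.0087
finger_force: 30.0
```

apply_moves:
  dp:
    - [0,0,0]
    - [0,0,0]
    - [0,0,0]
    - [0,0,-1]
    - [0,0,-3]
    - [0,0,-4]
    - [0,0,-5]
    - [0,0,-3]
  rot:
    - [0,0,0]
    - [0,0,0]
    - [0,0,0]
    - [0,0,0]
    - [0,0,0]
    - [0,0,0]
    - [0,0,0]
    - [0,0,0]
  gripper: [2.2,2.2,2.2,2.2,2.2,2.2,2.2,2.2]

```text
time_s: 42.55
position: [0.5635, 0.1229, 0.2464]
eef_rot: [179.7, -0.0, 96.4]
ft_force: [1.8, -0.4, 0.2]
finger_gap: 0.0218
finger_force: 0.0
```

apply_moves:
  dp:
    - [-4,0,-2]
    - [-4,0,-2]
    - [-4,0,0]
    - [0,0,0]
    - [0,0,0]
    - [0,0,0]
  rot:
    - [0,0,0]
    - [0,0,0]
    - [0,0,0]
    - [0,0,0]
    - [0,0,0]
    - [0,0,0]
  gripper: [2.2,2.2,2.2,2.2,2.2,2.2]

```text
time_s: 43.15
position: [0.5754, 0.004, 0.2818]
eef_rot: [180.0, -0.0, 96.5]
ft_force: [0.2, 0.5, -0.0]
finger_gap: 0.0221
finger_force: 0.0
```

```bash
python3 - <<'E'
from h import *
c=cap("wrist");print(ctrl.read_state()["position"])
a=np.radians(6.45);R=np.array([[np.cos(a),-np.sin(a)],[np.sin(a),np.cos(a)]]);o=np.array([.606,.1446])
def show(n,ks,z):
    for k in ks:
        P=((plane(c,k.reshape(-1,2),z)[:,:2]-o)@R*1000).astype(np.float32);r=cv2.minAreaRect(P)
        print(n,cv2.contourArea(k),cv2.boundingRect(k),np.round(r[0]),np.round(r[1]),round(r[2]),"x",P[:,0].min(),P[:,0].max(),"y",P[:,1].min(),P[:,1].max())
w=lambda x,y,z:np.r_[o+R@np.array([x,y]),z]
q=proj(c,[w(x,y,.02) for x in(-.07,-.012) for y in(-.095,.03)]).astype(int);print(q)
roi=(max(q[:,0].min(),0),max(q[:,1].min(),0),q[:,0].max(),q[:,1].max())
show("punch",pick(c,(0,0,60),(179,90,255),roi,5,30)[:4],.011)
q=proj(c,[w(x,y,.042) for x in(-.03,.07) for y in(.045,.085)]).astype(int)
roi=(max(q[:,0].min(),0),max(q[:,1].min(),0),q[:,0].max(),q[:,1].max())
show("bits",pick(c,(0,0,90),(179,70,255),roi,3,15)[:7],.042)
cv2.imwrite("pics/w14.png",c["img"])
E
```

```text
[0.5754 0.0043 0.2817]
[[292 135]
 [289  -4]
 [349 135]
 [353  -4]]
punch 1059.0 (310, 5, 12, 117) [-46. -29.] [ 11. 105.] 0 x -51.696415 -40.89668 y -81.24956 24.158363
bits 1769.5 (421, 209, 42, 89) [  95. -218.] [105.  43.] 87 x 71.16082 114.49989 y -270.2598 -165.94135
bits 544.5 (444, 135, 19, 63) [  88. -124.] [18. 62.] 8 x 82.401695 100.83537 y -153.14357 -91.58789
bits 501.0 (363, 16, 10, 103) [ -0. -34.] [ 6. 85.] 1 x -4.0797033 2.8428698 y -76.12082 8.66626
bits 149.5 (441, 296, 22, 21) [ 108. -284.] [23. 27.] 8 x 94.50377 121.12541 y -295.80215 -269.08768
bits 85.0 (399, 51, 22, 16) [ 37. -25.] [19. 13.] 5 x 27.340677 46.314964 y -31.019754 -18.74099
bits 82.5 (401, 32, 22, 15) [37. -9.] [19. 11.] 0 x 27.617582 46.369175 y -14.727729 -3.5629838
bits 53.5 (403, 9, 22, 20) [37.  7.] [18. 15.] 1 x 28.37303 46.098198 y -0.42322573 14.178444
```

Punch lies flat inside its cut-out (tray x −52..−41, y −81..24 mm), and the strip and box checked out after release. Handing in.

```bash
python3 -c "
from cell import ctrl
print(ctrl.finish_job())"
```

```text
the job is handed in; nothing more can be done
None
```

I placed all five tools in their cut-outs, left the pencil untouched, and handed the job in at about 43 s; I measured the strip and punch after release but had no pictures left to view them.

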